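# Button carousel: set out a bowl, bring the tall jar to the front and hold it

### The job

Set up for refilling buttons: lift the top white bowl off the pile of three and set it down gently, upright, in the middle of the round ledge at the front of the carousel, leaving the two lower bowls stacked where they are. Then turn the carousel until the one tall jar faces the front, right behind that bowl, and hold it still there: finish while the gripper still keeps firm hold of the carousel, best by the tall jar's lid, without letting go. Do not disturb the bowl once it is set out, nor any of the other things lying around.

Things in the scene. Friction and masses are not known exactly. Their poses are not given: they have to be found in the camera images.
- bowl_top_center (a point): centre (half-way up, on the axis) of the top bowl of the pile, a straight-sided round white ceramic bowl: outer diameter 62 mm, total height 46 mm, open top, wall 4 mm, 130 g. Its lowest 6 mm is a narrower foot (diameter 47 mm) that sits inside the mouth of the bowl below (mouth 54 mm), so the outer wall is free to grip from 17 mm below this point up to the rim 23 mm above it; lift it straight up. z axis: up along the bowl's axis
- bowl_mid_center (a point): centre of the middle bowl, same shape, 40 mm below the top one; stays stacked
- bowl_low_center (a point): centre of the lowest bowl, same shape, standing on a fixed round oak stand (diameter 100 mm, 10 mm high); stays
- ledge (a point): centre of the upper face of the flat round oak ledge (diameter 90 mm, top 12 mm above the table) at the front of the carousel's fixed oak base, 165 mm from the turning axis. x axis points horizontally from the ledge to the turning axis, z up. A bowl standing on it has its centre 23 mm above this point
- axis (a point): point on the vertical turning axis of the carousel, on the upper face of the white turntable disc (diameter 200 mm, this face 28 mm above the table). An oak post of diameter 26 mm rises 50 mm from there; four equal short jars (diameter 48 mm, tops 93 mm above the table) and the tall jar stand fixed on the disc, evenly spaced 72 degrees apart on a circle of radius 68 mm
- front_spot (a point): point fixed to the base, 68 mm from the turning axis straight towards the ledge, 147 mm above the table: where jar_lid is when the tall jar faces the front
- jar_lid (a point): centre of the round steel lid of the tall jar, 147 mm above the table. The lid has diameter 40 mm and is 20 mm high (its top is 11 mm above this point, at 158 mm); below it the glass is 48 mm in diameter and 110 mm high. It moves on a circle of radius 68 mm about the axis as the turntable turns; lid and jar are fixed to the turntable and do not twist off. z up
- turntable: turning part of the carousel: disc, post and five jars (about 1.15 kg). Origin on the axis, at the disc's underside, 16 mm above the table; the tall jar stands 68 mm out along its negative x axis. Turns easily more than a full turn either way (friction about 0.02 N m), may coast if let go moving. At the start the tall jar is 83 to 180 degrees from the front, on either side
- brush: orange silicone scrubbing brush, 130 x 45 mm, 58 mm high with its bow handle, lying loose; bystander. Origin at the centre of its underside, x along its length
- clip: white plastic trouser clip, 75 x 30 mm, about 20 mm high, lying loose; bystander. Origin at the centre of its underside, x along its length
- loose_jar: loose clear glass jar with a steel twist lid, diameter 60 mm, 76 mm high; bystander. Origin at the centre of its underside
- bowl_top: the same top bowl; origin at the centre of its underside

How it is judged:
By the outcome, as a careful person would: the job done as asked, in the order asked, and still so for the second after the job is handed in, while the arm keeps its last pose, push and grip.
It also fails if it takes over 72 s, if anything falls off the work surface, if the arm or the gripper's body presses on something with over 40 N, if the wrist force passes 120 N, or if a joint passes its speed limit or range.

### The arm

A 6-joint arm with a two-finger parallel gripper is mounted at the origin on the work surface. World frame = base frame: x ahead of the robot, y to its left, z up, the work surface at z = 0. Lengths are in mm, angles in rad, forces in N, time in s.
With the tool pointing down it reaches from about 350 to 775 mm from the base axis. Payload 7.3 kg.
Tool frame: the origin (TCP) lies at the very end of the fingers, on their centre line; the grasp point (between the pads) lies 19 mm behind it; z points along the fingers, y is the line along which they close (so a half turn about z gives the same grasp; the last joint's range is limited). The gripper opens to 92 mm and grips with 3 to 60 N. Pads are 19 mm wide; open, the fingers measure 130 mm over their backs; the gripper's body (75 mm by 190 mm) begins 47 mm behind the grasp point.
Start: joints at [1.092, 0.342, 1.524, -0, 1.275, -0.146], TCP at [171.499, 496.219, 226.741] pointing down, gripper open.
Joint ranges: [-2.53, 2.53], [-0.77, 2.02], [0.04, 2.7], [-1, 4.14], [0.28, 2.66], [-3.11, 3.11]. Speed limits (rad/s): [2.57, 2.57, 3.14, 3.14, 3.14, 3.14].

### API

Orientations are given as [roll, pitch, yaw] about the fixed x, y, z axes, in that order (R = Rz(yaw) Ry(pitch) Rx(roll)).
In Python, from plant import bot gives the robot as it stands.
- The arm moves only by the tool send_rows, never from a script. Its argument "rows" is a list of rows, each an object of numbers: "x", "y", "z": the shift along the tool's x, y, z in units of 0.2 m (1.0 is 0.2 m); "ax", "ay", "az": the turn, a rotation vector about the tool's x, y, z in units of 60 degrees (1.0 is 60 degrees); "jaw": the opening, from -1 (shut) to 1 (fully open), so that 0 is half open. In form: [{"x": .., "y": .., "z": .., "ax": .., "ay": .., "az": .., "jaw": ..}, ...]. A call has exactly 10 rows; each row is the pose to reach, as a shift and turn from the pose commanded when the call began, along the tool's axes at that moment; what a row does not reach only later rows make up. A row lasts 1/8 s, in which the tool goes at most 62.5 mm and 10.7 degrees, less where a joint would pass 70% of its speed; a pose out of reach is approached as far as the arm can. A call with a number of a shift or a turn outside -1 to 1 is refused whole. A call with a gripper value outside its range is refused whole. The fingers move at their own pace and stop on an object; the grip force is fixed at half the most. Time passes only in rows, so rows that repeat a pose let the fingers close, or fill a call up. It gives the time, the measured TCP pose, the force, the opening and the grip force at its end, in the units of the state.
- bot.get_obs(): the state, without advancing time (a new reading comes with each control period).
- bot.capture(name): name is "scene" or "top" or "wrist"; returns (picture, depth): 420x560x3 uint8, red, green, blue; 420x560 float32, mm along the optical axis (not along the pixel's ray), 0 where there is no reading.
- bot.camera_model(name): a dict with "vertical_fov" (degrees; the focal length in pixels is half the picture's height over the tangent of half this angle, whatever the lens; pixels are square), "cx", "cy" (the principal point, pixels), "R" (3x3) and "t" (3): a world point X has camera coordinates R X + t; the wrist camera has in their place "T_tool_cam" (4x4, takes a point from camera to tool coordinates, whose origin is the TCP and whose axes are the flange's). Camera axes: x right, y down, z forward; pixel columns grow to the right and rows downward; lengths in mm; the calibration is good to about 2 mm. The wrist camera is an equidistant fisheye: a pixel r from the principal point sees the ray r / f radians off the axis. A picture is of the moment at which its call begins: read the wrist's pose just before it. camera_model takes no time and is no camera call.
- bot.close_job(): hands the job in; it is judged then, once.
The state is a dict: "time": time; "joint_positions": joint angles; "dq": joint speeds; "tau": joint torques, N m; "tool_pos": TCP position; "tcp_rot": TCP orientation; "contact_force": force on the tool from outside, world axes, zero at the start; "moment": the same for the moment, N m; "grip_width": finger opening in mm; "finger_force": force on a finger pad.
Only numpy, scipy, OpenCV 4.12 (cv2) and the standard library are available. Lean on these libraries where they do the work, as an engineer would, in place of code of your own. Each camera call takes 0.05 s, during which the arm holds its last target. There are 200 camera calls.

## Working session

There is one attempt and no reset: what is moved stays moved. The work goes in short steps, Python scripts to look and compute and a tool call to move; the robot and the scene stay as the last step left them, time stands still between calls to the robot, and variables do not carry over. Pictures are saved under pics/ and viewed, at most 10 in all, crops included, and the job is handed in when it is done.

Besides the shell and the picture viewer there is one more tool, called after "Call:" as name(argument=value, ...) on one line, values as JSON. send_rows: Moves the arm, as the interface text tells. Its arguments: {"type":"object","properties":{"rows":{"type":"array","items":{"type":"object","properties":{"x":{"type":"number","minimum":-1,"maximum":1},"y":{"type":"number","minimum":-1,"maximum":1},"z":{"type":"number","minimum":-1,"maximum":1},"ax":{"type":"number","minimum":-1,"maximum":1},"ay":{"type":"number","minimum":-1,"maximum":1},"az":{"type":"number","minimum":-1,"maximum":1},"jaw":{"type":"number"}}}}},"required":["rows"]}

```bash
mkdir -p pics; ls
cat > h.py <<'E'
import numpy as np, cv2
from plant import bot
from scipy.spatial.transform import Rotation as Ro
def cloud(name):
    im,d=bot.capture(name); m=bot.camera_model(name)
    f=210/np.tan(np.radians(m["vertical_fov"])/2)
    v,u=np.mgrid[:420,:560]
    P=np.stack([(u-m["cx"])/f*d,(v-m["cy"])/f*d,d],-1)
    R=np.array(m["R"]);t=np.array(m["t"])
    W=(P-t)@R; W[d==0]=np.nan
    return im,W
E
python3 - <<'E'
from h import *
print(bot.get_obs())
for n in("scene","top"):
    im,W=cloud(n); np.savez(n,im=im,W=W); cv2.imwrite(f"pics/{n}.png",im[...,::-1]); print(n,bot.camera_model(n))
E
```

```text
pics
{'time': 0.0, 'joint_positions': array([ 1.09199798e+00,  3.42705235e-01,  1.52501950e+00,  2.18322836e-05,
        1.27539019e+00, -1.46012416e-01]), 'dq': array([-1.03729562e-03, -4.61266932e-04,  1.28322435e-04,  1.24969890e-04,
        9.19601444e-04,  6.70432094e-05]), 'tau': array([-5.28622677e-04, -4.31251752e+01, -2.44213057e+01,  7.18204002e-02,
        5.62207494e-02, -1.15008074e-04]), 'tool_pos': array([171.29573074, 495.84022979, 226.05317323]), 'tcp_rot': array([-3.14008962e+00, -2.42135474e-04,  2.80880017e+00]), 'contact_force': array([0.67753213, 0.32919432, 0.7312693 ]), 'moment': array([0.04668847, 0.0351379 , 0.0112063 ]), 'finger_force': 0.0, 'grip_width': 91.55233117859757}
scene {'vertical_fov': 46.09498170288488, 'cx': 286.7268716674666, 'cy': 208.1827758991633, 'R': array([[-0.66822774,  0.74370622,  0.01930644],
       [ 0.47302188,  0.44475882, -0.76055236],
       [-0.57421423, -0.49908982, -0.6489895 ]]), 't': array([ 407.63963788, -206.80133011, 1383.00578128])}
top {'vertical_fov': 47.9912675469021, 'cx': 284.429146791579, 'cy': 200.8287133455312, 'R': array([[ 0.00455263, -0.99988609,  0.01439011],
       [-0.98012175, -0.00731597, -0.19826202],
       [ 0.19834472, -0.01320144, -0.98004341]]), 't': array([  -5.73775454,  582.16303847, 1057.80588664])}
```

View pics/scene.png

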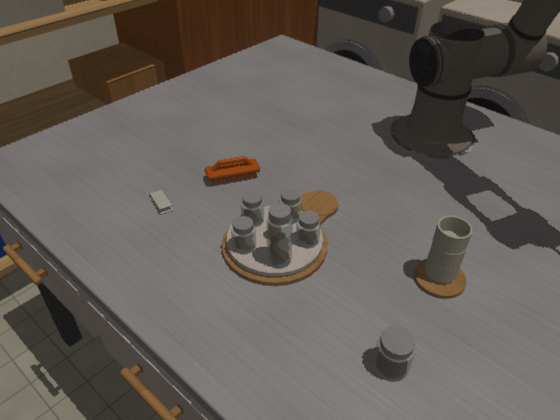

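View pics/top.png

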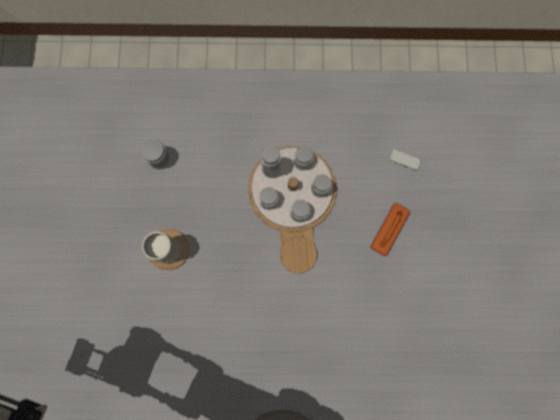

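The scene view shows the bowl pile at about (449,250) and the carousel at (275,240), with its ledge at (318,205). In the top view the bowl is at (158,245), the ledge at (298,253), the post at (293,184), and the tall jar's lid at (271,157), at the back.

```bash
cat >> h.py <<'E'
def circ(P):
    A=np.c_[2*P[:,:2],np.ones(len(P))]; s=np.linalg.lstsq(A,(P[:,:2]**2).sum(1),rcond=None)[0]
    return s[:2],np.sqrt(s[2]+s[:2]@s[:2])
def onplane(name,u,v,z):
    m=bot.camera_model(name); f=210/np.tan(np.radians(m["vertical_fov"])/2)
    R=np.array(m["R"]);t=np.array(m["t"]); C=-R.T@t
    r=R.T@np.array([(u-m["cx"])/f,(v-m["cy"])/f,1]); return C+r*(z-C[2])/r[2]
E
python3 - <<'E'
from h import *
a=np.load("top.npz");im,W=a["im"],a["W"]
b=np.load("scene.npz");W2=b["W"];im2=b["im"]
def reg(W,c,r,z0,z1):
    P=W.reshape(-1,3); k=(np.hypot(P[:,0]-c[0],P[:,1]-c[1])<r)&(P[:,2]>z0)&(P[:,2]<z1); return P[k]
for nm,u,v,z,r,z0,z1 in [("bowl",158,245,136,45,126,146),("ledge",298,255,12,60,6,20),("post",293,184,78,20,70,86),("lid",271,157,158,28,150,166),("jar",155,153,76,45,68,84)]:
    c=onplane("top",u,v,z)
    for w in (W,W2):
        P=reg(w,c,r,z0,z1)
        if len(P)<5: print(nm,c,len(P));continue
        print(nm,c.round(),len(P),P.mean(0).round(1),((P.max(0)+P.min(0))/2).round(1),np.ptp(P,axis=0).round(1))
# oak mask ledge + white disc by colour in top
hsv=cv2.cvtColor(im,cv2.COLOR_RGB2HSV); m=((hsv[...,0]>8)&(hsv[...,0]<22)&(hsv[...,1]>100)).astype(np.uint8)
n,l,s,ce=cv2.connectedComponentsWithStats(m)
for i in range(1,n):
    if s[i,4]>80: print(s[i],ce[i].round(1))
# lower arc of ledge rim
ys,xs=np.where(m&(np.arange(420)[:,None]>256)&(abs(np.arange(560)-298)<25))
pts=[]
for x in range(282,316):
    c=ys[xs==x]
    if len(c): pts.append(onplane("top",x,c.max()+.5,12))
print("ledge arc",circ(np.array(pts)))
# base rim circle, disc points
c=onplane("top",293,188,28)
P=reg(W,c,112,24,34);print("disc",P.mean(0),((P.max(0)+P.min(0))/2),np.ptp(P,axis=0))
h=cv2.convexHull(P[:,:2].astype(np.float32))[:,0];print(circ(h))
E
```

```text
bowl [468. 270. 136.] 208 [468.5 275.5 134.1] [467.9 274.7 132.7] [60.8 61.  13.3]
bowl [468. 270. 136.] 408 [469.5 275.4 132.5] [467.9 275.2 131.9] [63.4 60.  11.9]
ledge [459. -36.  12.] 1276 [467.8 -35.7  11.4] [467.4 -35.   12.5] [99.7 89.7 12.9]
ledge [459. -36.  12.] 773 [462.4 -33.4  11.3] [463.5 -36.5  10.7] [96.3 91.9  9.3]
post [619. -22.  78.] 92 [624.6 -21.5  77.7] [625.1 -21.9  77.2] [23.4 23.6 13.4]
post [618.54795843 -21.86500746  78.        ] 0
lid [660.  29. 158.] 254 [667.5  30.6 157.5] [668.5  30.2 156.6] [38.1 37.5 12. ]
lid [660.  29. 158.] 283 [670.1  32.9 156.9] [668.4  31.2 155.8] [38.  38.8 10.3]
jar [692. 305.  76.] 404 [700.7 312.6  75.6] [700.4 313.   74.6] [54.  53.1 12.9]
jar [692. 305.  76.] 855 [704.  314.7  75.3] [701.7 313.6  73.9] [54.6 53.1 11.5]
[   0   23  560   18 4969] [288.2  31.5]
[ 249  171   87  102 1629] [296.4 242.5]
[371 203  39  53 945] [389.9 229. ]
[163 230  19   9  93] [172.5 233.4]
[152 258  33  11 151] [168.7 264.1]
ledge arc (array([460.89751021, -36.85843077]), np.float64(42.793119039387165))
disc [617.93063305 -21.11070447  27.93916388] [625.00171725 -21.14026923  28.99437188] [197.50929785 196.68593882   9.9778208 ]
(array([625.1259484 , -21.55746523]), np.float64(99.03913116128774))
```

Call:
send_rows(rows=[{"x":-0.06,"y":-0.02,"az":-0.04,"jaw":1},{"x":-0.18,"y":-0.06,"az":-0.09,"jaw":1},{"x":-0.32,"y":-0.11,"az":-0.15,"jaw":1},{"x":-0.47,"y":-0.16,"az":-0.21,"jaw":1},{"x":-0.62,"y":-0.21,"az":-0.27,"jaw":1},{"x":-0.77,"y":-0.26,"az":-0.33,"jaw":1},{"x":-0.88,"y":-0.29,"az":-0.38,"jaw":1},{"x":-0.95,"y":-0.31,"az":-0.41,"jaw":1},{"x":-0.98,"y":-0.32,"az":-0.41,"jaw":1},{"x":-0.98,"y":-0.32,"az":-0.41,"jaw":1}])

```text
schema error: expected keys x, y, z, ax, ay, az, jaw
```

```bash
cat >> h.py <<'E'
def rel(p,yawdeg):
    o=bot.get_obs(); R=Ro.from_euler("xyz",o["tcp_rot"]); T=Ro.from_euler("xyz",[180,0,yawdeg],degrees=True)
    print("t",round(o["time"],2),"pos",o["tool_pos"].round(1),"rpy",np.degrees(o["tcp_rot"]).round(2),"j",o["joint_positions"].round(2),"F",o["contact_force"].round(1),"w",o["grip_width"].round(1))
    print("shift",(R.inv().apply(np.array(p)-o["tool_pos"])/200).round(4),"turn",((R.inv()*T).as_rotvec(degrees=True)/60).round(4))
E
python3 -c "
from h import *
rel([468,275,200],185.2)"
```

```text
Traceback (most recent call last):
  File "h.py", line 21, in rel
    print("t",round(o["time"],2),"pos",o["tool_pos"].round(1),"rpy",np.degrees(o["tcp_rot"]).round(2),"j",o["joint_positions"].round(2),"F",o["contact_force"].round(1),"w",o["grip_width"].round(1))
                                                                                                                                                                            ^^^^^^^^^^^^^^^^^^^^^
AttributeError: 'float' object has no attribute 'round'
```

Call:
send_rows(rows=[{"x":-0.06,"y":-0.02,"z":0,"ax":0,"ay":0,"az":-0.04,"jaw":1},{"x":-0.18,"y":-0.06,"z":0,"ax":0,"ay":0,"az":-0.09,"jaw":1},{"x":-0.32,"y":-0.11,"z":0,"ax":0,"ay":0,"az":-0.15,"jaw":1},{"x":-0.47,"y":-0.16,"z":0,"ax":0,"ay":0,"az":-0.21,"jaw":1},{"x":-0.62,"y":-0.21,"z":0,"ax":0,"ay":0,"az":-0.27,"jaw":1},{"x":-0.77,"y":-0.26,"z":0,"ax":0,"ay":0,"az":-0.33,"jaw":1},{"x":-0.88,"y":-0.29,"z":0,"ax":0,"ay":0,"az":-0.38,"jaw":1},{"x":-0.95,"y":-0.31,"z":0,"ax":0,"ay":0,"az":-0.41,"jaw":1},{"x":-0.98,"y":-0.32,"z":0,"ax":0,"ay":0,"az":-0.41,"jaw":1},{"x":-0.98,"y":-0.32,"z":0,"ax":0,"ay":0,"az":-0.41,"jaw":1}])

```text
time: 1.35
tool_pos: [335.8, 371.6, 226.5]
tcp_rot: [-3.141, -0.001, -3.046]
contact_force: [0.1, -0.7, 0.6]
grip_width: 91.5
finger_force: 0.0
```

```bash
sed -i 's/o\["grip_width"\].round(1)/round(o["grip_width"],1)/' h.py
python3 -c "
from h import *
rel([468,275,200],185.2)"
```

```text
t 1.35 pos [335.8 371.6 226.5] rpy [-1.7999e+02 -3.0000e-02 -1.7453e+02] j [ 0.68  0.3   1.59  0.    1.26 -0.98] F [ 0.1 -0.7  0.6] w 91.5
shift [-0.6123 -0.5436  0.1323] turn [-0.0001 -0.0005  0.0044]
```

Call:
send_rows(rows=[{"x":-0.04,"y":-0.03,"z":0,"ax":0,"ay":0,"az":0,"jaw":1},{"x":-0.12,"y":-0.1,"z":0,"ax":0,"ay":0,"az":0,"jaw":1},{"x":-0.24,"y":-0.2,"z":0.02,"ax":0,"ay":0,"az":0,"jaw":1},{"x":-0.36,"y":-0.31,"z":0.05,"ax":0,"ay":0,"az":0,"jaw":1},{"x":-0.47,"y":-0.41,"z":0.09,"ax":0,"ay":0,"az":0,"jaw":1},{"x":-0.55,"y":-0.49,"z":0.12,"ax":0,"ay":0,"az":0,"jaw":1},{"x":-0.6,"y":-0.53,"z":0.13,"ax":0,"ay":0,"az":0,"jaw":1},{"x":-0.612,"y":-0.544,"z":0.13,"ax":0,"ay":0,"az":0,"jaw":1},{"x":-0.612,"y":-0.544,"z":0.13,"ax":0,"ay":0,"az":0,"jaw":1},{"x":-0.612,"y":-0.544,"z":0.13,"ax":0,"ay":0,"az":0,"jaw":1}])

```text
time: 2.6
tool_pos: [467.7, 275.8, 201.0]
tcp_rot: [3.141, 0.0, -3.044]
contact_force: [-0.4, -0.0, 0.6]
grip_width: 91.8
finger_force: 0.0
```

```bash
cat >> h.py <<'E'
def wcloud():
    o=bot.get_obs(); im,d=bot.capture("wrist"); m=bot.camera_model("wrist")
    f=210/np.tan(np.radians(m["vertical_fov"])/2)
    v,u=np.mgrid[:420,:560]; x=u-m["cx"];y=v-m["cy"]; r=np.hypot(x,y)+1e-9; th=r/f
    P=np.stack([np.tan(th)*x/r*d,np.tan(th)*y/r*d,d],-1)
    T=np.array(m["T_tool_cam"]); Q=P@T[:3,:3].T+T[:3,3]
    W=Q@Ro.from_euler("xyz",o["tcp_rot"]).as_matrix().T+o["tool_pos"]; W[d==0]=np.nan
    return im,W
def reg(W,c,r,z0,z1):
    P=W.reshape(-1,3); return P[(np.hypot(P[:,0]-c[0],P[:,1]-c[1])<r)&(P[:,2]>z0)&(P[:,2]<z1)]
E
python3 - <<'E'
from h import *
rel([468,275,103],185.2)
im,W=wcloud(); cv2.imwrite("pics/w1.png",im[...,::-1])
P=reg(W,(468,275),45,128,144); print(len(P),P.mean(0),(P.max(0)+P.min(0))/2,np.ptp(P,axis=0))
print(circ(cv2.convexHull(P[:,:2].astype(np.float32))[:,0]))
E
```

```text
t 2.6 pos [467.7 275.8 201. ] rpy [ 1.7998e+02  1.0000e-02 -1.7442e+02] j [ 0.39  0.4   1.52  0.    1.23 -1.28] F [-0.4 -0.   0.6] w 91.8
shift [-0.0011 -0.0041  0.4901] turn [0.0003 0.0002 0.0064]
1739 [467.74797459 275.70845744 134.82664413] [467.52506774 275.82623457 132.91972569] [61.8019765  61.69150234  9.83671655]
(array([467.45343993, 275.74790785]), np.float64(30.898085104412772))
```

View pics/w1.png

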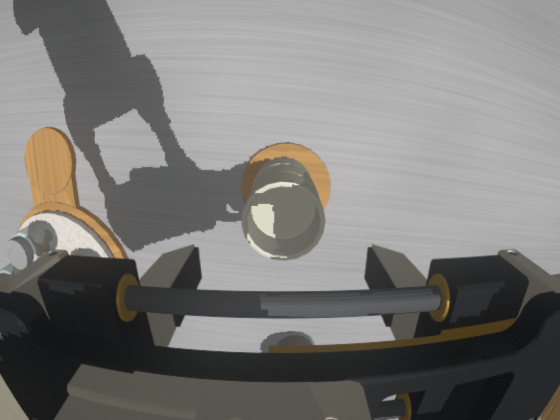

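The wrist view shows the bowl rim at (284,220), midway between the fingertips at (200,250) and (367,250), and its centre agrees with the TCP to under 1 mm. I'll descend and grip.

Call:
send_rows(rows=[{"x":0,"y":0,"z":0.05,"ax":0,"ay":0,"az":0,"jaw":1},{"x":0,"y":0,"z":0.13,"ax":0,"ay":0,"az":0,"jaw":1},{"x":0,"y":0,"z":0.22,"ax":0,"ay":0,"az":0,"jaw":1},{"x":0,"y":0,"z":0.31,"ax":0,"ay":0,"az":0,"jaw":1},{"x":0,"y":0,"z":0.39,"ax":0,"ay":0,"az":0,"jaw":1},{"x":0,"y":0,"z":0.45,"ax":0,"ay":0,"az":0,"jaw":1},{"x":0,"y":0,"z":0.485,"ax":0,"ay":0,"az":0,"jaw":1},{"x":0,"y":0,"z":0.485,"ax":0,"ay":0,"az":0,"jaw":1},{"x":0,"y":0,"z":0.485,"ax":0,"ay":0,"az":0,"jaw":0.5},{"x":0,"y":0,"z":0.485,"ax":0,"ay":0,"az":0,"jaw":0.3}])

```text
time: 3.9
tool_pos: [468.5, 275.3, 104.3]
tcp_rot: [3.141, 0.001, -3.045]
contact_force: [0.1, 0.4, -0.3]
grip_width: 76.2
finger_force: 0.0
```

Call:
send_rows(rows=[{"x":0,"y":0,"z":0,"ax":0,"ay":0,"az":0,"jaw":0.1},{"x":0,"y":0,"z":0,"ax":0,"ay":0,"az":0,"jaw":0},{"x":0,"y":0,"z":0,"ax":0,"ay":0,"az":0,"jaw":-0.2},{"x":0,"y":0,"z":0,"ax":0,"ay":0,"az":0,"jaw":-0.2},{"x":0,"y":0,"z":0,"ax":0,"ay":0,"az":0,"jaw":-0.2},{"x":0,"y":0,"z":-0.01,"ax":0,"ay":0,"az":0,"jaw":-0.2},{"x":0,"y":0,"z":-0.02,"ax":0,"ay":0,"az":0,"jaw":-0.2},{"x":0,"y":0,"z":-0.03,"ax":0,"ay":0,"az":0,"jaw":-0.2},{"x":0,"y":0,"z":-0.05,"ax":0,"ay":0,"az":0,"jaw":-0.2},{"x":0,"y":0,"z":-0.07,"ax":0,"ay":0,"az":0,"jaw":-0.2}])

```text
time: 5.15
tool_pos: [468.2, 275.2, 118.0]
tcp_rot: [3.141, 0.0, -3.045]
contact_force: [-0.0, 0.3, -1.5]
grip_width: 60.7
finger_force: 30.0
```

Call:
send_rows(rows=[{"x":0,"y":0,"z":-0.03,"ax":0,"ay":0,"az":0,"jaw":-0.2},{"x":0,"y":0,"z":-0.08,"ax":0,"ay":0,"az":0,"jaw":-0.2},{"x":0,"y":0,"z":-0.15,"ax":0,"ay":0,"az":0,"jaw":-0.2},{"x":0,"y":0.03,"z":-0.21,"ax":0,"ay":0,"az":0,"jaw":-0.2},{"x":0,"y":0.1,"z":-0.24,"ax":0,"ay":0,"az":0,"jaw":-0.2},{"x":0.01,"y":0.22,"z":-0.25,"ax":0,"ay":0,"az":0,"jaw":-0.2},{"x":0.02,"y":0.36,"z":-0.25,"ax":0,"ay":0,"az":0,"jaw":-0.2},{"x":0.03,"y":0.5,"z":-0.25,"ax":0,"ay":0,"az":0,"jaw":-0.2},{"x":0.04,"y":0.6,"z":-0.25,"ax":0,"ay":0,"az":0,"jaw":-0.2},{"x":0.04,"y":0.64,"z":-0.25,"ax":0,"ay":0,"az":0,"jaw":-0.2}])

```text
time: 6.4
tool_pos: [447.2, 403.2, 167.5]
tcp_rot: [-3.142, -0.0, -3.043]
contact_force: [-0.4, -0.0, -0.6]
grip_width: 61.0
finger_force: 30.0
```

Run:
```python
from h import *
rel([460.7,-36.5,100],185.2)
im,W=cloud("scene"); P=reg(W,(468,275),36,80,110); print("mid rim",P.max(0),P.mean(0),np.ptp(P,axis=0))
```

```text
t 6.4 pos [447.2 403.2 167.5] rpy [-1.8000e+02 -1.0000e-02 -1.7438e+02] j [ 0.61  0.53  1.39  0.    1.22 -1.06] F [-0.4 -0.  -0.6] w 61.0
shift [ 0.1484 -2.1943  0.3379] turn [-0.0001 -0.0002  0.0071]
mid rim [501.01532182 306.07222217  98.73529553] [469.7108844  276.04182865  89.84388247] [64.83252016 61.67410144 18.71641856]
```

I had the tool y sign wrong, so the arm went left instead of right, with no contact. The pile's lower two bowls still stand. I'll reverse now.

Call:
send_rows(rows=[{"x":0,"y":-0.04,"z":0,"ax":0,"ay":0,"az":0,"jaw":-0.2},{"x":0,"y":-0.12,"z":0,"ax":0,"ay":0,"az":0,"jaw":-0.2},{"x":0,"y":-0.23,"z":0,"ax":0,"ay":0,"az":0,"jaw":-0.2},{"x":0.02,"y":-0.35,"z":0,"ax":0,"ay":0,"az":0,"jaw":-0.2},{"x":0.03,"y":-0.48,"z":0,"ax":0,"ay":0,"az":0,"jaw":-0.2},{"x":0.04,"y":-0.61,"z":0,"ax":0,"ay":0,"az":0,"jaw":-0.2},{"x":0.05,"y":-0.74,"z":0,"ax":0,"ay":0,"az":0,"jaw":-0.2},{"x":0.06,"y":-0.86,"z":0,"ax":0,"ay":0,"az":0,"jaw":-0.2},{"x":0.07,"y":-0.95,"z":0,"ax":0,"ay":0,"az":0,"jaw":-0.2},{"x":0.07,"y":-1.0,"z":0,"ax":0,"ay":0,"az":0,"jaw":-0.2}])

```text
time: 7.7
tool_pos: [453.2, 199.8, 168.0]
tcp_rot: [3.141, 0.0, -3.047]
contact_force: [0.6, 0.9, -1.7]
grip_width: 60.6
finger_force: 30.0
```

Call:
send_rows(rows=[{"x":0,"y":-0.06,"z":0,"ax":0,"ay":0,"az":0,"jaw":-0.2},{"x":0.01,"y":-0.15,"z":0,"ax":0,"ay":0,"az":0,"jaw":-0.2},{"x":0.02,"y":-0.27,"z":0,"ax":0,"ay":0,"az":0,"jaw":-0.2},{"x":0.03,"y":-0.4,"z":0,"ax":0,"ay":0,"az":0,"jaw":-0.2},{"x":0.04,"y":-0.53,"z":0,"ax":0,"ay":0,"az":0,"jaw":-0.2},{"x":0.05,"y":-0.66,"z":0,"ax":0,"ay":0,"az":0,"jaw":-0.2},{"x":0.06,"y":-0.78,"z":0,"ax":0,"ay":0,"az":0,"jaw":-0.2},{"x":0.07,"y":-0.88,"z":0,"ax":0,"ay":0,"az":0,"jaw":-0.2},{"x":0.07,"y":-0.95,"z":0,"ax":0,"ay":0,"az":0,"jaw":-0.2},{"x":0.07,"y":-0.98,"z":0,"ax":0,"ay":0,"az":0,"jaw":-0.2}])

```text
time: 8.95
tool_pos: [458.2, 4.3, 167.7]
tcp_rot: [3.141, 0.0, -3.046]
contact_force: [0.5, -0.0, -0.7]
grip_width: 60.6
finger_force: 30.0
```

Run:
```python
from h import *
rel([460.7,-36.5,80],185.2)
im,W=wcloud(); cv2.imwrite("pics/w2.png",im[...,::-1])
P=reg(W,(625,-21.5),110,22,36); print("disc",circ(cv2.convexHull(P[:,:2].astype(np.float32))[:,0]))
hsv=cv2.cvtColor(im,cv2.COLOR_RGB2HSV); m=(hsv[...,0]>8)&(hsv[...,0]<22)&(hsv[...,1]>100)
W2=W.copy();W2[~m]=np.nan; P=reg(W2,(461,-36),60,5,20);print(len(P),P.mean(0),P.min(0),P.max(0))
h=cv2.convexHull(P[:,:2].astype(np.float32))[:,0];h=h[h[:,0]<480];print("ledge",circ(h))
im,W=cloud("top");P=reg(W,(447.,0),400,5,20)
```

```text
t 8.95 pos [458.2   4.3 167.7] rpy [ 1.7999e+02  1.0000e-02 -1.7451e+02] j [-0.16  0.28  1.79  0.    1.07 -1.83] F [ 0.5 -0.  -0.7] w 60.6
shift [ 0.0072 -0.2041  0.4385] turn [0.0001 0.0001 0.0049]
disc (array([634.46244487,   2.67883755]), np.float64(76.39294009655582))
5355 [458.85352    -40.42021846  12.10326766] [416.43331962 -79.88227922   8.30955706] [519.54203899   7.15058666  14.83790796]
ledge (array([459.64566566, -36.08584918]), np.float64(43.35528213660855))
```

View pics/w2.png

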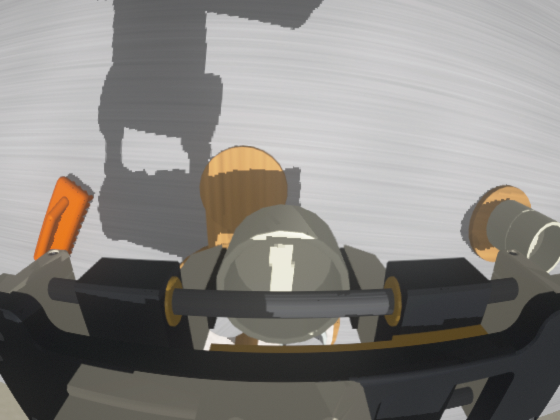

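The wrist view shows the bowl held upright at (285,275) and the ledge at (243,190). The ledge centre measures (460,-36), which agrees with the first measurement. I'll move over it and lower.

Call:
send_rows(rows=[{"x":0,"y":-0.03,"z":0,"ax":0,"ay":0,"az":0,"jaw":-0.2},{"x":0.005,"y":-0.09,"z":0.02,"ax":0,"ay":0,"az":0,"jaw":-0.2},{"x":0.008,"y":-0.15,"z":0.07,"ax":0,"ay":0,"az":0,"jaw":-0.2},{"x":0.008,"y":-0.19,"z":0.14,"ax":0,"ay":0,"az":0,"jaw":-0.2},{"x":0.008,"y":-0.203,"z":0.24,"ax":0,"ay":0,"az":0,"jaw":-0.2},{"x":0.008,"y":-0.203,"z":0.35,"ax":0,"ay":0,"az":0,"jaw":-0.2},{"x":0.008,"y":-0.203,"z":0.45,"ax":0,"ay":0,"az":0,"jaw":-0.2},{"x":0.008,"y":-0.203,"z":0.54,"ax":0,"ay":0,"az":0,"jaw":-0.2},{"x":0.008,"y":-0.203,"z":0.6,"ax":0,"ay":0,"az":0,"jaw":-0.2},{"x":0.008,"y":-0.203,"z":0.62,"ax":0,"ay":0,"az":0,"jaw":-0.2}])

```text
time: 10.3
tool_pos: [460.0, -35.7, 42.7]
tcp_rot: [3.141, -0.001, -3.045]
contact_force: [-1.1, 1.0, -0.6]
grip_width: 60.4
finger_force: 30.0
```

Run:
```python
from h import *
rel([460.5,-36.4,26.3],185.2)
im,W=wcloud(); P=reg(W,(460.5,-36.4),40,60,80); 
print(P.mean(0),np.percentile(P[:,2],[50,95]),circ(cv2.convexHull(P[:,:2].astype(np.float32))[:,0]))
```

```text
t 10.3 pos [460.  -35.7  42.7] rpy [ 1.7996e+02 -8.0000e-02 -1.7448e+02] j [-0.24  0.48  1.92  0.    0.74 -1.91] F [-1.1  1.  -0.6] w 60.4
shift [-0.0022 -0.004   0.0821] turn [ 0.0006 -0.0014  0.0053]
[455.43050916 -36.62406902  71.11161445] [73.3577259  75.92337583] (array([459.06277042, -37.17630341]), np.float64(32.83953111400993))
```

Call:
send_rows(rows=[{"x":-0.001,"y":-0.002,"z":0.015,"ax":0,"ay":0,"az":0,"jaw":-0.2},{"x":-0.002,"y":-0.003,"z":0.03,"ax":0,"ay":0,"az":0,"jaw":-0.2},{"x":-0.002,"y":-0.003,"z":0.045,"ax":0,"ay":0,"az":0,"jaw":-0.2},{"x":-0.002,"y":-0.003,"z":0.055,"ax":0,"ay":0,"az":0,"jaw":-0.2},{"x":-0.002,"y":-0.003,"z":0.062,"ax":0,"ay":0,"az":0,"jaw":-0.2},{"x":-0.002,"y":-0.003,"z":0.067,"ax":0,"ay":0,"az":0,"jaw":-0.2},{"x":-0.002,"y":-0.003,"z":0.07,"ax":0,"ay":0,"az":0,"jaw":-0.2},{"x":-0.002,"y":-0.003,"z":0.073,"ax":0,"ay":0,"az":0,"jaw":-0.2},{"x":-0.002,"y":-0.003,"z":0.075,"ax":0,"ay":0,"az":0,"jaw":-0.2},{"x":-0.002,"y":-0.003,"z":0.075,"ax":0,"ay":0,"az":0,"jaw":-0.2}])

```text
time: 11.6
tool_pos: [460.9, -36.1, 28.7]
tcp_rot: [3.142, 0.0, -3.045]
contact_force: [-0.9, 0.5, -0.8]
grip_width: 60.5
finger_force: 30.0
```

Call:
send_rows(rows=[{"x":0,"y":0,"z":0.001,"ax":0,"ay":0,"az":0,"jaw":-0.2},{"x":0,"y":0,"z":0.002,"ax":0,"ay":0,"az":0,"jaw":-0.2},{"x":0,"y":0,"z":0.003,"ax":0,"ay":0,"az":0,"jaw":-0.2},{"x":0,"y":0,"z":0.004,"ax":0,"ay":0,"az":0,"jaw":-0.2},{"x":0,"y":0,"z":0.005,"ax":0,"ay":0,"az":0,"jaw":-0.2},{"x":0,"y":0,"z":0.006,"ax":0,"ay":0,"az":0,"jaw":-0.2},{"x":0,"y":0,"z":0.006,"ax":0,"ay":0,"az":0,"jaw":-0.2},{"x":0,"y":0,"z":0.006,"ax":0,"ay":0,"az":0,"jaw":-0.2},{"x":0,"y":0,"z":0.006,"ax":0,"ay":0,"az":0,"jaw":-0.2},{"x":0,"y":0,"z":0.006,"ax":0,"ay":0,"az":0,"jaw":-0.2}])

```text
time: 12.85
tool_pos: [460.9, -36.1, 27.5]
tcp_rot: [3.142, 0.0, -3.045]
contact_force: [0.5, 0.2, -1.9]
grip_width: 60.4
finger_force: 30.0
```

Call:
send_rows(rows=[{"x":0,"y":0,"z":0.001,"ax":0,"ay":0,"az":0,"jaw":-0.2},{"x":0,"y":0,"z":0.002,"ax":0,"ay":0,"az":0,"jaw":-0.2},{"x":0,"y":0,"z":0.003,"ax":0,"ay":0,"az":0,"jaw":-0.2},{"x":0,"y":0,"z":0.004,"ax":0,"ay":0,"az":0,"jaw":-0.2},{"x":0,"y":0,"z":0.005,"ax":0,"ay":0,"az":0,"jaw":-0.2},{"x":0,"y":0,"z":0.006,"ax":0,"ay":0,"az":0,"jaw":-0.2},{"x":0,"y":0,"z":0.006,"ax":0,"ay":0,"az":0,"jaw":-0.2},{"x":0,"y":0,"z":0.006,"ax":0,"ay":0,"az":0,"jaw":-0.2},{"x":0,"y":0,"z":0.006,"ax":0,"ay":0,"az":0,"jaw":-0.2},{"x":0,"y":0,"z":0.006,"ax":0,"ay":0,"az":0,"jaw":-0.2}])

```text
time: 14.1
tool_pos: [460.9, -36.1, 26.3]
tcp_rot: [3.141, 0.0, -3.045]
contact_force: [-0.8, -0.6, -0.9]
grip_width: 60.4
finger_force: 30.0
```

Call:
send_rows(rows=[{"x":0,"y":0,"z":0.001,"ax":0,"ay":0,"az":0,"jaw":-0.2},{"x":0,"y":0,"z":0.002,"ax":0,"ay":0,"az":0,"jaw":-0.2},{"x":0,"y":0,"z":0.003,"ax":0,"ay":0,"az":0,"jaw":-0.2},{"x":0,"y":0,"z":0.003,"ax":0,"ay":0,"az":0,"jaw":-0.2},{"x":0,"y":0,"z":0.004,"ax":0,"ay":0,"az":0,"jaw":-0.2},{"x":0,"y":0,"z":0.004,"ax":0,"ay":0,"az":0,"jaw":-0.2},{"x":0,"y":0,"z":0.005,"ax":0,"ay":0,"az":0,"jaw":-0.2},{"x":0,"y":0,"z":0.005,"ax":0,"ay":0,"az":0,"jaw":-0.2},{"x":0,"y":0,"z":0.005,"ax":0,"ay":0,"az":0,"jaw":-0.2},{"x":0,"y":0,"z":0.005,"ax":0,"ay":0,"az":0,"jaw":-0.2}])

```text
time: 15.35
tool_pos: [461.0, -36.1, 25.9]
tcp_rot: [-3.141, 0.0, -3.045]
contact_force: [-2.9, 0.4, 9.5]
grip_width: 60.5
finger_force: 30.0
```

Call:
send_rows(rows=[{"x":0,"y":0,"z":-0.002,"ax":0,"ay":0,"az":0,"jaw":-0.2},{"x":0,"y":0,"z":-0.002,"ax":0,"ay":0,"az":0,"jaw":-0.2},{"x":0,"y":0,"z":-0.002,"ax":0,"ay":0,"az":0,"jaw":0.35},{"x":0,"y":0,"z":-0.002,"ax":0,"ay":0,"az":0,"jaw":0.45},{"x":0,"y":0,"z":-0.002,"ax":0,"ay":0,"az":0,"jaw":0.6},{"x":0,"y":0,"z":-0.002,"ax":0,"ay":0,"az":0,"jaw":0.75},{"x":0,"y":0,"z":-0.002,"ax":0,"ay":0,"az":0,"jaw":0.9},{"x":0,"y":0,"z":-0.002,"ax":0,"ay":0,"az":0,"jaw":0.95},{"x":0,"y":0,"z":-0.002,"ax":0,"ay":0,"az":0,"jaw":0.95},{"x":0,"y":0,"z":-0.002,"ax":0,"ay":0,"az":0,"jaw":0.95}])

```text
time: 16.6
tool_pos: [461.0, -36.1, 25.7]
tcp_rot: [3.142, 0.0, -3.045]
contact_force: [0.9, 0.3, -0.1]
grip_width: 89.6
finger_force: 0.0
```

Call:
send_rows(rows=[{"x":0,"y":0,"z":-0.02,"ax":0,"ay":0,"az":0,"jaw":0.95},{"x":0,"y":0,"z":-0.07,"ax":0,"ay":0,"az":0,"jaw":0.95},{"x":0,"y":0,"z":-0.15,"ax":0,"ay":0,"az":0,"jaw":0.95},{"x":0,"y":0,"z":-0.25,"ax":0,"ay":0,"az":0,"jaw":0.95},{"x":0,"y":0,"z":-0.37,"ax":0,"ay":0,"az":0,"jaw":0.95},{"x":0,"y":0,"z":-0.5,"ax":0,"ay":0,"az":0.08,"jaw":0.95},{"x":0,"y":0,"z":-0.63,"ax":0,"ay":0,"az":0.2,"jaw":0.95},{"x":0,"y":0,"z":-0.74,"ax":0,"ay":0,"az":0.34,"jaw":0.95},{"x":0,"y":0,"z":-0.82,"ax":0,"ay":0,"az":0.48,"jaw":0.95},{"x":0,"y":0,"z":-0.84,"ax":0,"ay":0,"az":0.56,"jaw":0.95}])

```text
time: 17.85
tool_pos: [461.4, -36.2, 195.6]
tcp_rot: [3.141, 0.003, 2.648]
contact_force: [-0.5, -0.5, 0.1]
grip_width: 89.7
finger_force: 0.0
```

Run:
```python
from h import *
rel([668.4,30.7,200],90)
im,W=cloud("top")
P=reg(W,(460.5,-36.4),45,48,68); print(len(P),P.mean(0),(P.max(0)+P.min(0))/2,np.ptp(P,axis=0))
P=reg(W,(668,31),30,150,166); print("lid",(P.max(0)+P.min(0))/2,P.mean(0))
im,W=wcloud(); P=reg(W,(460.5,-36.4),45,52,66); print("wrist",P.mean(0),circ(cv2.convexHull(P[:,:2].astype(np.float32))[:,0]))
```

```text
t 17.85 pos [461.4 -36.2 195.6] rpy [1.7995e+02 1.7000e-01 1.5174e+02] j [-0.24  0.26  1.74  0.    1.14 -1.32] F [-0.5 -0.5  0.1] w 89.7
shift [-0.7532  0.7849 -0.0189] turn [0.0022 0.0021 1.0289]
59 [441.53053533 -25.60027264  56.60367857] [447.68211166 -30.80610787  54.9916103 ] [32.50947331 48.75512352 13.13236766]
lid [668.77018825  30.19061017 156.42212532] [667.91710139  30.65778123 157.50635605]
wrist [459.97456287 -36.06058897  57.43710121] (array([459.89294832, -36.06602969]), np.float64(30.73671716187921))
```

The bowl stands at (460,-36) with its rim at z=57, right for the ledge. Next is the tall jar.

Call:
send_rows(rows=[{"x":-0.04,"y":0.04,"z":-0.04,"ax":0,"ay":0,"az":0.06,"jaw":0.95},{"x":-0.11,"y":0.11,"z":-0.06,"ax":0,"ay":0,"az":0.17,"jaw":0.95},{"x":-0.2,"y":0.2,"z":-0.06,"ax":0,"ay":0,"az":0.3,"jaw":0.95},{"x":-0.3,"y":0.31,"z":-0.06,"ax":0,"ay":0,"az":0.43,"jaw":0.95},{"x":-0.4,"y":0.42,"z":-0.06,"ax":0,"ay":0,"az":0.56,"jaw":0.95},{"x":-0.5,"y":0.52,"z":-0.06,"ax":0,"ay":0,"az":0.69,"jaw":0.95},{"x":-0.6,"y":0.62,"z":-0.06,"ax":0,"ay":0,"az":0.81,"jaw":0.95},{"x":-0.68,"y":0.71,"z":-0.05,"ax":0,"ay":0,"az":0.92,"jaw":0.95},{"x":-0.74,"y":0.77,"z":-0.04,"ax":0,"ay":0,"az":0.98,"jaw":0.95},{"x":-0.753,"y":0.785,"z":-0.03,"ax":0,"ay":0,"az":1.0,"jaw":0.95}])

```text
time: 19.2
tool_pos: [667.9, 31.8, 199.0]
tcp_rot: [-3.141, -0.0, 1.606]
contact_force: [0.3, -0.1, -0.4]
grip_width: 89.4
finger_force: 0.0
```

Run:
```python
from h import *
rel([668.5,30.5,180],50.3)
```

```text
t 19.2 pos [667.9  31.8 199. ] rpy [-1.7995e+02 -1.0000e-02  9.2020e+01] j [-0.07  0.63  1.12  0.    1.39 -0.1 ] F [ 0.3 -0.1 -0.4] w 89.4
shift [-0.0067  0.0027  0.0948] turn [-9.000e-04  2.000e-04  6.953e-01]
```

Call:
send_rows(rows=[{"x":0,"y":0,"z":0,"ax":0,"ay":0,"az":0.06,"jaw":0.95},{"x":0,"y":0,"z":0,"ax":0,"ay":0,"az":0.16,"jaw":0.95},{"x":-0.003,"y":0,"z":0,"ax":0,"ay":0,"az":0.28,"jaw":0.95},{"x":-0.006,"y":0.002,"z":0,"ax":0,"ay":0,"az":0.4,"jaw":0.95},{"x":-0.006,"y":0.002,"z":0,"ax":0,"ay":0,"az":0.52,"jaw":0.95},{"x":-0.006,"y":0.002,"z":0,"ax":0,"ay":0,"az":0.62,"jaw":0.95},{"x":-0.006,"y":0.002,"z":0,"ax":0,"ay":0,"az":0.68,"jaw":0.95},{"x":-0.006,"y":0.002,"z":0,"ax":0,"ay":0,"az":0.695,"jaw":0.95},{"x":-0.006,"y":0.002,"z":0,"ax":0,"ay":0,"az":0.695,"jaw":0.95},{"x":-0.006,"y":0.002,"z":0,"ax":0,"ay":0,"az":0.695,"jaw":0.95}])

```text
time: 20.45
tool_pos: [668.0, 30.3, 199.8]
tcp_rot: [-3.142, -0.0, 0.878]
contact_force: [-0.4, -0.7, -0.6]
grip_width: 89.3
finger_force: 0.0
```

Run:
```python
from h import *
im,W=wcloud(); P=reg(W,(668.5,30.5),30,150,166); print("wrist lid",len(P),P.mean(0),circ(cv2.convexHull(P[:,:2].astype(np.float32))[:,0]))
P=reg(W,(625,-21.5),20,70,86); print("post",len(P),P.mean(0),circ(cv2.convexHull(P[:,:2].astype(np.float32))[:,0]))
rel([668.5,30.5,142],50.3)
```

```text
wrist lid 2752 [669.61383528  32.87755931 158.01188914] (array([668.60638366,  31.71064193]), np.float64(19.868048367066184))
post 426 [625.28061814 -20.66077358  77.78492463] (array([625.23187718, -20.73654323]), np.float64(12.347071733685963))
t 20.5 pos [668.   30.3 199.7] rpy [-180.     -0.     50.28] j [-0.07  0.63  1.12  0.    1.39  0.62] F [0.4 0.3 0.6] w 89.7
shift [0.0022 0.0011 0.2887] turn [-0.     -0.     -0.0004]
```

Call:
send_rows(rows=[{"x":0.003,"y":0,"z":0.04,"ax":0,"ay":0,"az":0,"jaw":0.95},{"x":0.005,"y":0,"z":0.1,"ax":0,"ay":0,"az":0,"jaw":0.95},{"x":0.005,"y":0,"z":0.17,"ax":0,"ay":0,"az":0,"jaw":0.95},{"x":0.005,"y":0,"z":0.23,"ax":0,"ay":0,"az":0,"jaw":0.95},{"x":0.005,"y":0,"z":0.27,"ax":0,"ay":0,"az":0,"jaw":0.95},{"x":0.005,"y":0,"z":0.29,"ax":0,"ay":0,"az":0,"jaw":0.7},{"x":0.005,"y":0,"z":0.29,"ax":0,"ay":0,"az":0,"jaw":0.45},{"x":0.005,"y":0,"z":0.29,"ax":0,"ay":0,"az":0,"jaw":0.2},{"x":0.005,"y":0,"z":0.29,"ax":0,"ay":0,"az":0,"jaw":0.05},{"x":0.005,"y":0,"z":0.29,"ax":0,"ay":0,"az":0,"jaw":-0.05}])

```text
time: 21.75
tool_pos: [668.9, 31.1, 142.0]
tcp_rot: [3.141, -0.0, 0.877]
contact_force: [0.3, 0.4, 0.6]
grip_width: 45.6
finger_force: 0.0
```

Call:
send_rows(rows=[{"x":0,"y":0,"z":0,"ax":0,"ay":0,"az":0,"jaw":-0.1},{"x":0,"y":0,"z":0,"ax":0,"ay":0,"az":0,"jaw":-0.15},{"x":0,"y":0,"z":0,"ax":0,"ay":0,"az":0,"jaw":-0.25},{"x":0,"y":0,"z":0,"ax":0,"ay":0,"az":0,"jaw":-0.5},{"x":0,"y":0,"z":0,"ax":0,"ay":0,"az":0,"jaw":-0.5},{"x":0,"y":0,"z":0,"ax":0,"ay":0,"az":0,"jaw":-0.5},{"x":0,"y":0,"z":0,"ax":0,"ay":0,"az":0,"jaw":-0.5},{"x":0,"y":0,"z":0,"ax":0,"ay":0,"az":0,"jaw":-0.5},{"x":0,"y":0,"z":0,"ax":0,"ay":0,"az":0,"jaw":-0.5},{"x":0,"y":0,"z":0,"ax":0,"ay":0,"az":0,"jaw":-0.5}])

```text
time: 23.0
tool_pos: [668.8, 31.1, 141.8]
tcp_rot: [3.142, -0.0, 0.877]
contact_force: [-0.3, -0.1, 1.5]
grip_width: 38.9
finger_force: 30.0
```

Run:
```python
from h import *
rel([668.5,30.5,142],50.3)
for t in [1,4,8,13,18,23,28,32,35,36]:
    a=np.radians(t); print(t,(-.34*(1-np.cos(a))).round(3),(-.34*np.sin(a)).round(3),round(-t/60,3))
```

```text
t 23.0 pos [668.8  31.1 141.8] rpy [ 1.800e+02 -1.000e-02  5.023e+01] j [-0.07  0.68  1.2   0.    1.27  0.63] F [-0.3 -0.1  1.5] w 38.9
shift [-0.0035  0.0009 -0.0012] turn [ 0.     -0.0001 -0.0011]
1 -0.0 -0.006 -0.017
4 -0.001 -0.024 -0.067
8 -0.003 -0.047 -0.133
13 -0.009 -0.076 -0.217
18 -0.017 -0.105 -0.3
23 -0.027 -0.133 -0.383
28 -0.04 -0.16 -0.467
32 -0.052 -0.18 -0.533
35 -0.061 -0.195 -0.583
36 -0.065 -0.2 -0.6
```

Call:
send_rows(rows=[{"x":0,"y":-0.006,"z":0,"ax":0,"ay":0,"az":-0.017,"jaw":-0.5},{"x":-0.001,"y":-0.024,"z":0,"ax":0,"ay":0,"az":-0.067,"jaw":-0.5},{"x":-0.003,"y":-0.047,"z":0,"ax":0,"ay":0,"az":-0.133,"jaw":-0.5},{"x":-0.009,"y":-0.076,"z":0,"ax":0,"ay":0,"az":-0.217,"jaw":-0.5},{"x":-0.017,"y":-0.105,"z":0,"ax":0,"ay":0,"az":-0.3,"jaw":-0.5},{"x":-0.027,"y":-0.133,"z":0,"ax":0,"ay":0,"az":-0.383,"jaw":-0.5},{"x":-0.04,"y":-0.16,"z":0,"ax":0,"ay":0,"az":-0.467,"jaw":-0.5},{"x":-0.052,"y":-0.18,"z":0,"ax":0,"ay":0,"az":-0.533,"jaw":-0.5},{"x":-0.061,"y":-0.195,"z":0,"ax":0,"ay":0,"az":-0.583,"jaw":-0.5},{"x":-0.065,"y":-0.2,"z":0,"ax":0,"ay":0,"az":-0.6,"jaw":-0.5}])

```text
time: 24.25
tool_pos: [629.7, 47.1, 141.8]
tcp_rot: [3.141, -0.001, 1.506]
contact_force: [1.2, 1.0, 0.6]
grip_width: 39.3
finger_force: 30.0
```

Run:
```python
from h import *
a=np.radians(86.3); rel([625.2+68*np.cos(a),-21.1+68*np.sin(a),142],86.3); print(bot.get_obs()["moment"])
```

```text
t 24.25 pos [629.7  47.1 141.8] rpy [ 1.7997e+02 -3.0000e-02  8.6300e+01] j [-0.05  0.61  1.33  0.    1.21  0.02] F [1.2 1.  0.6] w 39.3
shift [-0.0016 -0.0007 -0.0011] turn [ 0.0005 -0.0005 -0.    ]
[ 0.21864221 -0.05409813  0.0265159 ]
```

Forces are small and the arc fits, so I'll repeat the same 36° move twice.

Call:
send_rows(rows=[{"x":0,"y":-0.006,"z":0,"ax":0,"ay":0,"az":-0.017,"jaw":-0.5},{"x":-0.001,"y":-0.024,"z":0,"ax":0,"ay":0,"az":-0.067,"jaw":-0.5},{"x":-0.003,"y":-0.047,"z":0,"ax":0,"ay":0,"az":-0.133,"jaw":-0.5},{"x":-0.009,"y":-0.076,"z":0,"ax":0,"ay":0,"az":-0.217,"jaw":-0.5},{"x":-0.017,"y":-0.105,"z":0,"ax":0,"ay":0,"az":-0.3,"jaw":-0.5},{"x":-0.027,"y":-0.133,"z":0,"ax":0,"ay":0,"az":-0.383,"jaw":-0.5},{"x":-0.04,"y":-0.16,"z":0,"ax":0,"ay":0,"az":-0.467,"jaw":-0.5},{"x":-0.052,"y":-0.18,"z":0,"ax":0,"ay":0,"az":-0.533,"jaw":-0.5},{"x":-0.061,"y":-0.195,"z":0,"ax":0,"ay":0,"az":-0.583,"jaw":-0.5},{"x":-0.065,"y":-0.2,"z":0,"ax":0,"ay":0,"az":-0.6,"jaw":-0.5}])

```text
time: 25.5
tool_pos: [588.8, 36.9, 141.7]
tcp_rot: [3.141, -0.001, 2.134]
contact_force: [0.4, 4.2, 0.2]
grip_width: 39.0
finger_force: 30.0
```

Call:
send_rows(rows=[{"x":0,"y":-0.006,"z":0,"ax":0,"ay":0,"az":-0.017,"jaw":-0.5},{"x":-0.001,"y":-0.024,"z":0,"ax":0,"ay":0,"az":-0.067,"jaw":-0.5},{"x":-0.003,"y":-0.047,"z":0,"ax":0,"ay":0,"az":-0.133,"jaw":-0.5},{"x":-0.009,"y":-0.076,"z":0,"ax":0,"ay":0,"az":-0.217,"jaw":-0.5},{"x":-0.017,"y":-0.105,"z":0,"ax":0,"ay":0,"az":-0.3,"jaw":-0.5},{"x":-0.027,"y":-0.133,"z":0,"ax":0,"ay":0,"az":-0.383,"jaw":-0.5},{"x":-0.04,"y":-0.16,"z":0,"ax":0,"ay":0,"az":-0.467,"jaw":-0.5},{"x":-0.052,"y":-0.18,"z":0,"ax":0,"ay":0,"az":-0.533,"jaw":-0.5},{"x":-0.061,"y":-0.195,"z":0,"ax":0,"ay":0,"az":-0.583,"jaw":-0.5},{"x":-0.065,"y":-0.2,"z":0,"ax":0,"ay":0,"az":-0.6,"jaw":-0.5}])

```text
time: 26.75
tool_pos: [561.7, 4.5, 141.7]
tcp_rot: [3.141, -0.001, 2.763]
contact_force: [-0.4, 5.6, 2.2]
grip_width: 39.1
finger_force: 30.0
```

Run:
```python
from h import *
o=bot.get_obs(); d=o["tool_pos"]-[625.2,-21.1,0]; print(np.hypot(*d[:2]),np.degrees(np.arctan2(d[1],d[0]))%360,o["moment"])
a=np.radians(185.3); rel([625.2+68*np.cos(a),-21.1+68*np.sin(a),142],185.3)
im,W=cloud("scene"); P=reg(W,(460.5,-36.4),45,48,68); print("bowl",len(P),P.mean(0),(P.max(0)+P.min(0))/2)
for t in [.5,2,4.5,8.5,13,17.5,21.5,24.5,26.2,27]:
    a=np.radians(t); print(t,(-.34*(1-np.cos(a))).round(3),(-.34*np.sin(a)).round(3),round(-t/60,3))
```

```text
68.44857209038854 158.0663666196553 [0.93943417 0.15111219 0.29786198]
t 26.75 pos [561.7   4.5 141.7] rpy [ 1.7997e+02 -5.0000e-02  1.5828e+02] j [-0.13  0.49  1.54  0.    1.11 -1.32] F [-0.4  5.6  2.2] w 39.1
shift [-0.0393 -0.1557 -0.0015] turn [ 0.0007 -0.0008 -0.4503]
bowl 102 [461.42574048 -16.19906566  53.68030001] [459.26260875 -22.99877121  53.88861077]
0.5 -0.0 -0.003 -0.008
2 -0.0 -0.012 -0.033
4.5 -0.001 -0.027 -0.075
8.5 -0.004 -0.05 -0.142
13 -0.009 -0.076 -0.217
17.5 -0.016 -0.102 -0.292
21.5 -0.024 -0.125 -0.358
24.5 -0.031 -0.141 -0.408
26.2 -0.035 -0.15 -0.437
27 -0.037 -0.154 -0.45
```

Call:
send_rows(rows=[{"x":0,"y":-0.003,"z":0,"ax":0,"ay":0,"az":-0.008,"jaw":-0.5},{"x":0,"y":-0.012,"z":0,"ax":0,"ay":0,"az":-0.033,"jaw":-0.5},{"x":-0.001,"y":-0.027,"z":0,"ax":0,"ay":0,"az":-0.075,"jaw":-0.5},{"x":-0.004,"y":-0.05,"z":0,"ax":0,"ay":0,"az":-0.142,"jaw":-0.5},{"x":-0.009,"y":-0.076,"z":0,"ax":0,"ay":0,"az":-0.217,"jaw":-0.5},{"x":-0.016,"y":-0.102,"z":0,"ax":0,"ay":0,"az":-0.292,"jaw":-0.5},{"x":-0.024,"y":-0.125,"z":0,"ax":0,"ay":0,"az":-0.358,"jaw":-0.5},{"x":-0.032,"y":-0.142,"z":0,"ax":0,"ay":0,"az":-0.408,"jaw":-0.5},{"x":-0.037,"y":-0.151,"z":0,"ax":0,"ay":0,"az":-0.437,"jaw":-0.5},{"x":-0.038,"y":-0.155,"z":0,"ax":0,"ay":0,"az":-0.45,"jaw":-0.5}])

```text
time: 28.05
tool_pos: [557.1, -27.0, 141.7]
tcp_rot: [3.141, -0.001, -3.049]
contact_force: [-2.2, 5.3, 1.6]
grip_width: 39.3
finger_force: 30.0
```

Run:
```python
from h import *
o=bot.get_obs(); d=o["tool_pos"]-[625.2,-21.1,0]; print(np.hypot(*d[:2]),np.degrees(np.arctan2(d[1],d[0]))%360,o["moment"])
a=np.radians(185.3); rel([625.2+68*np.cos(a),-21.1+68*np.sin(a),142],185.3)
im,W=wcloud(); P=reg(W,(460.5,-36.4),45,50,68); print("bowl",len(P),P.mean(0),circ(cv2.convexHull(P[:,:2].astype(np.float32))[:,0])); cv2.imwrite("pics/w3.png",im[...,::-1])
im,W=cloud("scene"); cv2.imwrite("pics/s3.png",cv2.resize(im[120:320,180:500,::-1],None,fx=2,fy=2))
```

```text
68.35776332596538 184.94582146446265 [0.88912628 0.17240198 0.3994331 ]
t 28.05 pos [557.1 -27.  141.7] rpy [ 1.7994e+02 -7.0000e-02 -1.7472e+02] j [-0.19  0.48  1.55  0.    1.11 -1.85] F [-2.2  5.3  1.6] w 39.3
shift [-0.0018 -0.0021 -0.0014] turn [ 0.001  -0.0011 -0.0003]
bowl 1528 [459.27745024 -35.95217167  57.41289639] (array([460.40698102, -36.20245313]), np.float64(30.73764363754615))
```

View pics/w3.png

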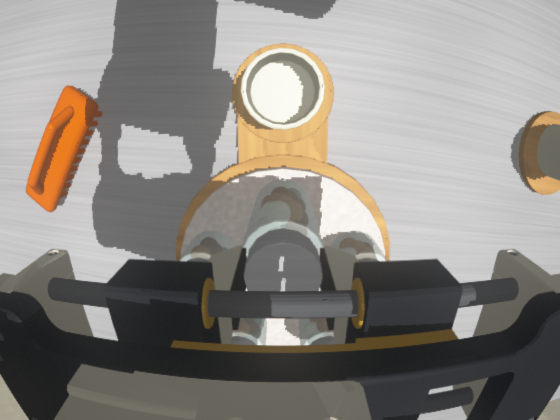

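View pics/s3.png

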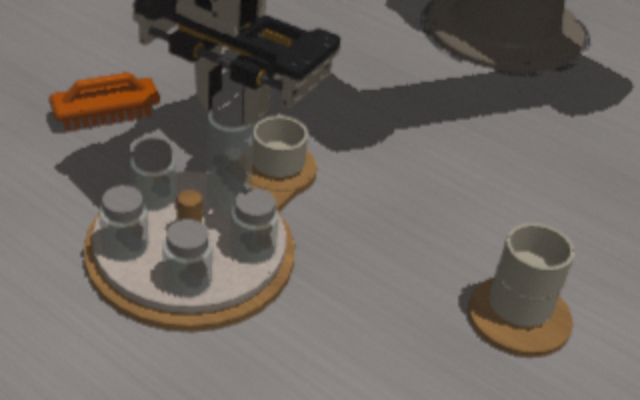

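The wrist view shows the lid at (283,262), in line with the bowl at (283,88) and the ledge neck at (283,145). The scene crop shows the two bowls still stacked and the tall jar right behind the bowl. I'll finish with a tiny settling correction and hand in.

Call:
send_rows(rows=[{"x":0,"y":-0.001,"z":0,"ax":0,"ay":0,"az":0,"jaw":-0.5},{"x":0,"y":-0.002,"z":0,"ax":0,"ay":0,"az":0,"jaw":-0.5},{"x":0,"y":-0.002,"z":0,"ax":0,"ay":0,"az":0,"jaw":-0.5},{"x":0,"y":-0.002,"z":0,"ax":0,"ay":0,"az":0,"jaw":-0.5},{"x":0,"y":-0.002,"z":0,"ax":0,"ay":0,"az":0,"jaw":-0.5},{"x":0,"y":-0.002,"z":0,"ax":0,"ay":0,"az":0,"jaw":-0.5},{"x":0,"y":-0.002,"z":0,"ax":0,"ay":0,"az":0,"jaw":-0.5},{"x":0,"y":-0.002,"z":0,"ax":0,"ay":0,"az":0,"jaw":-0.5},{"x":0,"y":-0.002,"z":0,"ax":0,"ay":0,"az":0,"jaw":-0.5},{"x":0,"y":-0.002,"z":0,"ax":0,"ay":0,"az":0,"jaw":-0.5}])

```text
time: 29.4
tool_pos: [557.1, -27.1, 141.7]
tcp_rot: [3.14, -0.001, -3.05]
contact_force: [-1.6, 7.5, 1.6]
grip_width: 38.9
finger_force: 30.0
```

```bash
python3 -c "
from h import *
rel([557.5,-27.4,142],185.3); print(bot.close_job())"
```

```text
t 29.4 pos [557.1 -27.1 141.7] rpy [ 1.7993e+02 -7.0000e-02 -1.7474e+02] j [-0.19  0.48  1.55  0.    1.11 -1.85] F [-1.6  7.5  1.6] w 38.9
shift [-0.0019 -0.0018 -0.0014] turn [ 0.0013 -0.0011 -0.0007]
the job is handed in; nothing more can be done
None
```

The job is handed in at 29.4 s: the top bowl stands upright in the middle of the ledge, the two lower bowls are still stacked, and the tall jar faces the front, within about half a degree by my measurements, with the gripper still holding its lid at 30 N; the verdict was not shown.

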